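# Move the plug-in relays to the new rail

### The arm

A 6-joint arm with a two-finger parallel gripper is mounted at the origin on the work surface. World frame = base frame: x ahead of the robot, y to its left, z up, the work surface at z = 0. Lengths are in m, angles in rad, forces in N, time in s.
With the tool pointing down it reaches from about 0.4 to 0.825 m from the base axis. Payload 7 kg.
Tool frame: the origin (TCP) lies midway between the tips of the shut fingers; the grasp point (between the pads) lies 19 mm behind it (grasp_offset is the distance from the TCP to the grasp point, in m); z points along the fingers, y is the line along which they close (so a half turn about z gives the same grasp; the last joint's range is limited). The gripper opens to 88 mm and grips with 3 to 60 N. Pads are 19 mm wide; open, the fingers measure 130 mm over their backs; the gripper's body (78 mm by 193 mm) begins 47 mm behind the grasp point.
Start: joints at [1.503, 0.359, 0.012, 0, -1.224, -0.288], TCP at [0.235, 0.633, 0.193] pointing down, gripper open.
Joint ranges: [-3.07, 3.07], [-1.43, 2.12], [-1.02, 1.25], [-3.03, 1.67], [-3.05, -0], [-3.03, 3.03]. Speed limits (rad/s): [2.39, 2.39, 3.01, 3.14, 3.14, 3.14].

### API

Orientations are given as a rotation vector (axis times angle).
In Python, from plant import * gives the robot as it stands.
- The arm moves only by the tool arm_command, never from a script. Its argument "moves" is one flat list of numbers, 5 for each row, row after row: the closure, from 0 (fully open) to 1 (shut), then the shift along the tool's x, y, z in m, then the turn about the tool's z in rad. A call has 1 to 10 rows; each row shifts and turns the commanded pose from where the row before left it, along the tool's axes as they then stand; what a row does not reach is not made up. A row lasts 1/8 s, in which the tool goes at most 62.5 mm and 10.7 degrees, less where a joint would pass 70% of its speed; a pose out of reach is approached as far as the arm can. A call with a gripper value outside its range is refused whole. The fingers move at their own pace and stop on an object; "newtons" is the grip in N (left out, the last holds). Time passes only in rows, so rows that do not move let the fingers close. It gives the time, the measured TCP pose, the force, the opening and the grip force at its end, in the units of the state.
- observe(): the state, without advancing time (a new reading comes with each control period).
- capture(name): name is "scene" or "top" or "wrist"; returns a dict with "frame" (480x640x3 uint8, blue, green, red), "depth" (480x640 float32, m along the optical axis (not along the pixel's ray), 0 where there is no reading), "fx", "fy", "cx", "cy" (pixels), "world_from_camera" (4x4, takes a point from camera to world coordinates). Camera axes: x right, y down, z forward; pixel columns grow to the right and rows downward; lengths in m; the calibration is good to about 2 mm. A picture is of the moment at which its call begins.
- sign_off(): hands the job in; it is judged then, once.
The state is a dict: "time": time; "q": joint angles; "joint_vel": joint speeds; "joint_efforts": joint torques, N m; "position": TCP position; "ee_rot": TCP orientation; "contact_force": force on the tool from outside, world axes, zero at the start; "moment": the same for the moment, N m; "gripper_width": finger opening in m; "finger_force": force on a finger pad.
Only numpy, scipy, OpenCV 4.12 (cv2) and the standard library are available. Lean on these libraries where they do the work, as an engineer would, in place of code of your own. Each camera call takes 0.05 s, during which the arm holds its last target. There are 200 camera calls.

### The job

The pool controller is getting a new relay rail: move the four plug-in relays from the old rail's black sockets to the new rail's grey sockets, keeping them in the same order along the rail. Stand each one upright and square to the rail and press it straight down until the socket's sprung catches snap over it and it is fully home, without letting any of them drop.

Things in the scene. Friction and masses are not known exactly. Their poses are not given: they have to be found in the camera images.
- cube_mid (a point): square relay with a clear cover, copper coil visible inside, 36 x 36 mm, 54 mm tall above its plug, about 90 g. Below the body is a black plug, 21.5 mm long, 16 (x) x 20 (y) mm at its foot widening to 30 x 27 mm. This point is on the relay's axis, half-way up the body, 27 mm above the body's underside and 48.5 mm above the plug's foot. z up; x as the rail's x.
- timer_mid (a point): grey timer relay with a round black dial on top, 48 (x) x 44 (y) mm, 50 mm tall above its plug plus a 6 mm dial, about 120 g. Below the body is a black plug, 21.5 mm long, 16 (x) x 20 (y) mm at its foot widening to 30 x 27 mm. This point is on the relay's axis, half-way up the body, 25 mm above the body's underside and 46.5 mm above the plug's foot. z up; x as the rail's x.
- level_mid (a point): black level-control relay with a white label plate on top, 38 (x) x 48 (y) mm, 62 mm tall above its plug, about 140 g. Below the body is a black plug, 21.5 mm long, 16 (x) x 20 (y) mm at its foot widening to 30 x 27 mm. This point is on the relay's axis, half-way up the body, 31 mm above the body's underside and 52.5 mm above the plug's foot. z up; x as the rail's x.
- can_mid (a point): round aluminium can relay, 38 mm diameter (40 mm at its lowest 6 mm), 56 mm tall above its plug, about 100 g. Below the body is a black plug, 21.5 mm long, 16 (x) x 20 (y) mm at its foot widening to 30 x 27 mm. This point is on the relay's axis, half-way up the body, 28 mm above the body's underside and 49.5 mm above the plug's foot. z up; x as the rail's x.
- socket_cube: black socket clipped on the old rail, in which the cube relay stands at the start; stays there. 74 (x) x 52 (y) x 26 mm tall, catches already held open, so the relay lifts straight out. Origin: centre of its underside, axes as the old rail's.
- socket_timer: black socket clipped on the old rail, in which the timer relay stands at the start; stays there. 74 (x) x 52 (y) x 26 mm tall, catches already held open, so the relay lifts straight out. Origin: centre of its underside, axes as the old rail's.
- socket_level: black socket clipped on the old rail, in which the level relay stands at the start; stays there. 74 (x) x 52 (y) x 26 mm tall, catches already held open, so the relay lifts straight out. Origin: centre of its underside, axes as the old rail's.
- socket_can: black socket clipped on the old rail, in which the can relay stands at the start; stays there. 74 (x) x 52 (y) x 26 mm tall, catches already held open, so the relay lifts straight out. Origin: centre of its underside, axes as the old rail's.
- old_rail: old beige back plate, 116 (x) x 340 (y) x 3 mm, flat on the bench, with a rail along its y carrying the four black sockets that hold the relays at the start. Fixed. Origin: centre of its underside; z up. Sockets at y = -93, -31, 31, 93 mm, x = 0, tops 36.5 mm above the bench; relay bodies begin 38 mm above it. Fingers have most room on a relay's x sides; rows of both rails run the same way.
- new_rail: bare-metal plate like the old one, same axes and spacing, four empty grey sockets; fixed. Wells 42 (x) x 39 mm, 6 mm wider at the mouth, 20 deep. Set down, a relay rests 8 mm too high on two white sprung catches; pushed straight down (about 6 to 10 N) it snaps under them: plug foot 16.5 mm, body underside 38 mm above the bench. Catch tabs stand 4 mm above the socket tops, 26 mm from centre in x.
Not all that is in view belongs to the job. Leave any green look-alike of the part that bears timer_mid alone. Leave any blue or purple look-alike of the part that bears cube_mid alone.

How it is judged:
At the end, for the whole second after the job is handed in: Each relay is seated on the new rail (within 4 mm in height, 8 mm of the socket's centre, 0.12 rad upright and, but for the can, 0.3 rad square), in the socket with the same place along y as its own black socket on the old rail; all released and at rest (((y of socket_cube in the frame of old_rail between -0.113 and -0.073 m and y of cube_mid in the frame of new_rail between -0.101 and -0.085 m) or (y of socket_cube in the frame of old_rail between -0.051 and -0.011 m and y of cube_mid in the frame of new_rail between -0.039 and -0.023 m) or (y of socket_cube in the frame of old_rail between 0.011 and 0.051 m and y of cube_mid in the frame of new_rail between 0.023 and 0.039 m) or (y of socket_cube in the frame of old_rail between 0.073 and 0.113 m and y of cube_mid in the frame of new_rail between 0.085 and 0.101 m)) and x of cube_mid in the frame of new_rail between -0.008 and 0.008 m and z of cube_mid in the frame of new_rail between 0.061 and 0.069 m and angle between each of cube_mid, timer_mid, level_mid, can_mid's own z axis and vertical below 0.12 rad and linear speed of each of cube, timer, level, can below 0.02 m/s and angle between the x axis of each of cube_mid, timer_mid, level_mid and the x axis of new_rail, either way round below 0.3 rad and ((y of socket_timer in the frame of old_rail between -0.113 and -0.073 m and y of timer_mid in the frame of new_rail between -0.101 and -0.085 m) or (y of socket_timer in the frame of old_rail between -0.051 and -0.011 m and y of timer_mid in the frame of new_rail between -0.039 and -0.023 m) or (y of socket_timer in the frame of old_rail between 0.011 and 0.051 m and y of timer_mid in the frame of new_rail between 0.023 and 0.039 m) or (y of socket_timer in the frame of old_rail between 0.073 and 0.113 m and y of timer_mid in the frame of new_rail between 0.085 and 0.101 m)) and x of timer_mid in the frame of new_rail between -0.008 and 0.008 m and z of timer_mid in the frame of new_rail between 0.059 and 0.067 m and ((y of socket_level in the frame of old_rail between -0.113 and -0.073 m and y of level_mid in the frame of new_rail between -0.101 and -0.085 m) or (y of socket_level in the frame of old_rail between -0.051 and -0.011 m and y of level_mid in the frame of new_rail between -0.039 and -0.023 m) or (y of socket_level in the frame of old_rail between 0.011 and 0.051 m and y of level_mid in the frame of new_rail between 0.023 and 0.039 m) or (y of socket_level in the frame of old_rail between 0.073 and 0.113 m and y of level_mid in the frame of new_rail between 0.085 and 0.101 m)) and x of level_mid in the frame of new_rail between -0.008 and 0.008 m and z of level_mid in the frame of new_rail between 0.065 and 0.073 m and ((y of socket_can in the frame of old_rail between -0.113 and -0.073 m and y of can_mid in the frame of new_rail between -0.101 and -0.085 m) or (y of socket_can in the frame of old_rail between -0.051 and -0.011 m and y of can_mid in the frame of new_rail between -0.039 and -0.023 m) or (y of socket_can in the frame of old_rail between 0.011 and 0.051 m and y of can_mid in the frame of new_rail between 0.023 and 0.039 m) or (y of socket_can in the frame of old_rail between 0.073 and 0.113 m and y of can_mid in the frame of new_rail between 0.085 and 0.101 m)) and x of can_mid in the frame of new_rail between -0.008 and 0.008 m and z of can_mid in the frame of new_rail between 0.062 and 0.07 m); the robot touches nothing.
It fails at once if a relay is dropped (falls freely for more than about 13 mm) ((linear speed of cube above 0.5 m/s and contact force between cube and the fingers below 0.1 N) or (linear speed of timer above 0.5 m/s and contact force between timer and the fingers below 0.1 N) or (linear speed of level above 0.5 m/s and contact force between level and the fingers below 0.1 N) or (linear speed of can above 0.5 m/s and contact force between can and the fingers below 0.1 N)).
It also fails if it takes over 96 s, if anything falls off the work surface, if the arm or the gripper's body presses on something with over 40 N, if the wrist force passes 120 N, or if a joint passes its speed limit or range.

## Working session

There is one attempt and no reset: what is moved stays moved. The work goes in short steps, Python scripts to look and compute and a tool call to move; the robot and the scene stay as the last step left them, time stands still between calls to the robot, and variables do not carry over. Pictures are saved under pics/ and viewed, at most 14 in all, crops included, and the job is handed in when it is done.

Besides the shell and the picture viewer there is one more tool, called as name(argument=value, ...), one argument or row to a line, values as JSON. arm_command: Moves the arm, as the interface text tells. Its arguments: {"type":"object","properties":{"moves":{"type":"array","items":{"type":"number"}},"newtons":{"type":"number"}},"required":["moves"]}

```bash
mkdir -p pics; ls; python3 - <<'E'
from plant import *
import cv2,numpy as np
s=observe();print({k:np.round(v,3).tolist() for k,v in s.items()})
for n in("scene","top"):
    c=capture(n);cv2.imwrite(f"pics/{n}0.png",c["frame"]);np.savez(f"{n}0.npz",**c)
    print(n,c["fx"],c["cx"],c["cy"],np.round(c["world_from_camera"],3).tolist())
E
```

```text
pics
{'time': 0.0, 'q': [1.503, 0.359, 0.011, -0.0, -1.224, -0.288], 'joint_vel': [-0.0, -0.001, -0.001, -0.0, -0.001, -0.001], 'joint_efforts': [0.001, -58.272, 29.306, 6.997, 0.007, -0.0], 'position': [0.235, 0.632, 0.192], 'ee_rot': [3.09, -0.556, -0.0], 'contact_force': [-0.24, 0.306, -0.022], 'moment': [-0.059, -0.02, -0.002], 'finger_force': 0.0, 'gripper_width': 0.087}
scene 539.3928154694717 321.45380068159466 232.8290997435195 [[-0.244, 0.706, -0.665, 1.139], [0.97, 0.166, -0.18, 0.144], [-0.016, -0.688, -0.725, 0.716], [0.0, 0.0, 0.0, 1.0]]
top 539.1535803757275 316.1964303980275 237.53759867253302 [[-0.01, -0.987, 0.158, 0.333], [-1.0, 0.006, -0.026, -0.012], [0.025, -0.158, -0.987, 1.253], [0.0, 0.0, 0.0, 1.0]]
```

View pics/scene0.png

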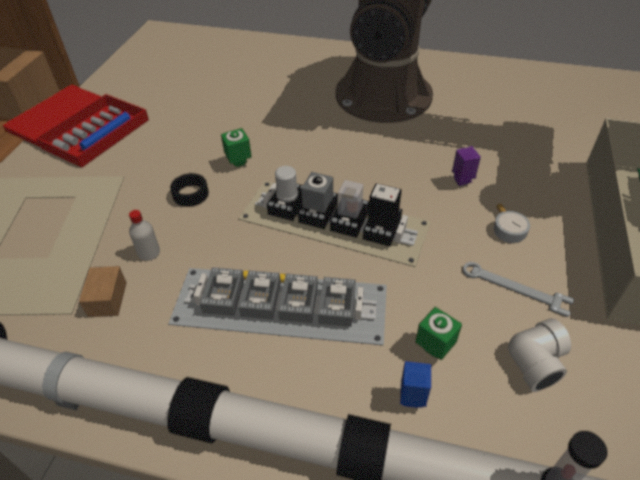

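View pics/top0.png

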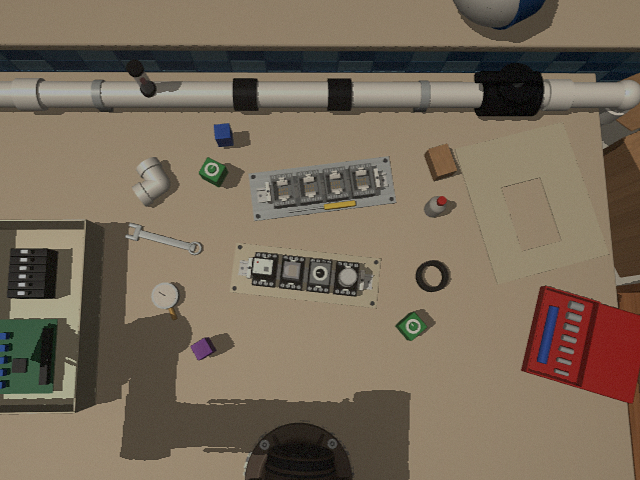

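Top view: relays on the old rail, left to right: level (263,268), cube (293,271), timer (320,273), can (348,277). New rail sockets (283,192), (310,186), (336,183), (362,180). Look-alikes: green timers (213,172), (411,325); blue cube (223,135); purple cube (203,348). Those four are to be left alone.

```bash
python3 - <<'E'
import cv2,numpy as np
t=np.load("top0.npz")["frame"];s=np.load("scene0.npz")["frame"]
cv2.imwrite("pics/topc.png",cv2.resize(t[150:310,225:405],None,fx=4,fy=3.75,interpolation=cv2.INTER_CUBIC)[:600])
a=cv2.resize(t[145:315,225:405],None,fx=3.5,fy=3.5,interpolation=cv2.INTER_CUBIC)
cv2.imwrite("pics/topc.png",a)
b=cv2.resize(s[160:350,165:435],None,fx=2.9,fy=2.9,interpolation=cv2.INTER_CUBIC)
cv2.imwrite("pics/scenec.png",b)
E
```

```text
(no output)
```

View pics/topc.png

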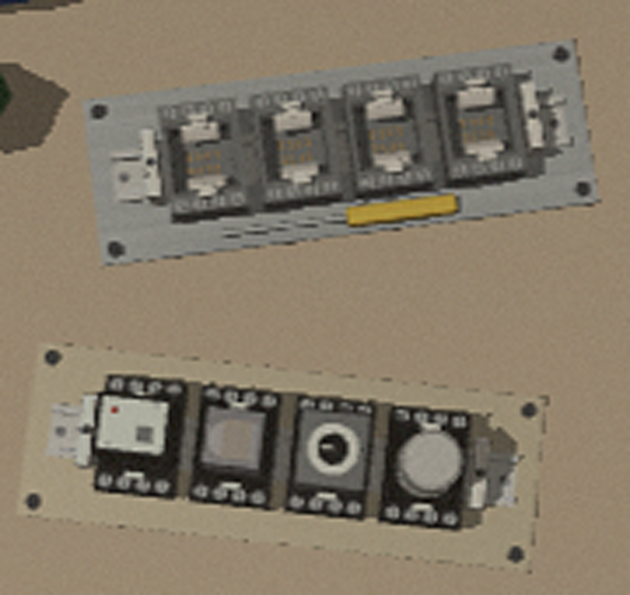

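View pics/scenec.png

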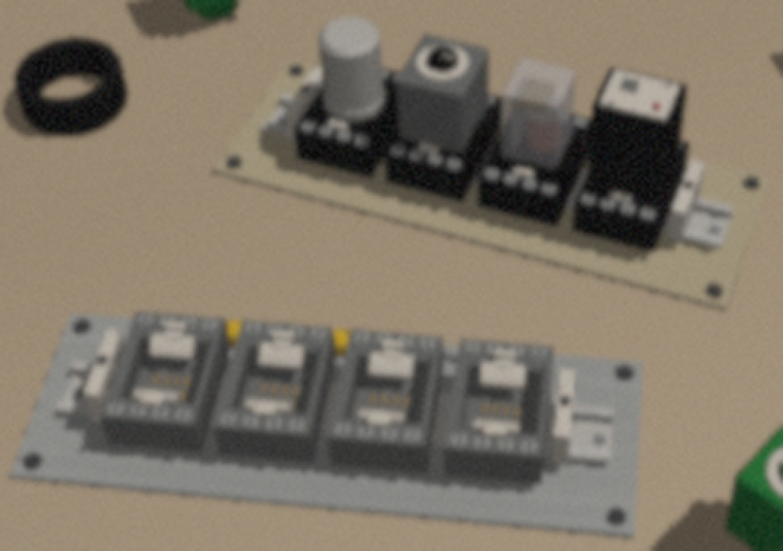

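```bash
cat > h.py <<'E'
import numpy as np,cv2
def ray(c,p):
    d=np.array([(p[0]-c["cx"])/c["fx"],(p[1]-c["cy"])/c["fy"],1]);M=c["world_from_camera"];return M[:3,3],M[:3,:3]@d
def tri(l):
    A=0;b=0
    for c,p in l:
        o,d=ray(c,p);d=d/np.linalg.norm(d);P=np.eye(3)-np.outer(d,d);A=A+P;b=b+P@o
    X=np.linalg.solve(A,b)
    return X,max(np.linalg.norm(np.cross(X-ray(c,p)[0],ray(c,p)[1]/np.linalg.norm(ray(c,p)[1]))) for c,p in l)
def onz(c,p,z):
    o,d=ray(c,p);return o+d*(z-o[2])/d[2]
def dep(c,p):
    u,v=int(round(p[0])),int(round(p[1]));w=c["depth"][v-2:v+3,u-2:u+3];w=w[w>0];D=np.median(w) if w.size else 0
    o,d=ray(c,p);return o+d*D
E
python3 - <<'E'
from h import *
T=dict(np.load("top0.npz"));S=dict(np.load("scene0.npz"))
t=lambda p:(225+(p[0]+.5)/3.5-.5,145+(p[1]+.5)/3.5-.5)
s=lambda p:(165+(p[0]+.5)/2.9-.5,160+(p[1]+.5)/2.9-.5)
P={"new":[((98,111),(616,517)),((560,54),(32,461)),((583,189),(81,327)),((116,249),(624,373))],
"old":[((52,357),(713,290)),((529,410),(234,162)),((516,554),(295,70)),((33,501),(751,183))],
"tops":[((136,425),(644,95)),((237,441),(543,80)),((333,449),(443,60)),((430,463),(351,38))]}
for k,v in P.items():
    X=[]
    for a,b in v:
        x,r=tri([(T,t(a)),(S,s(b))]);X.append(x)
        print(k,np.round(x,4),round(r,4),"top z.003",np.round(onz(T,t(a),.003),4),"depT",np.round(dep(T,t(a)),4),"depS",np.round(dep(S,s(b)),4))
    if k!="tops":
        Y=np.array([onz(T,t(a),.003) for a,b in v]);d=(Y[0]-Y[1]+Y[3]-Y[2])
        for Y in(np.array(X),Y):
            d=(Y[0]-Y[1]+Y[3]-Y[2]);print(k,"centre",Y.mean(0),"yaw of y axis",np.arctan2(-d[0],d[1]),np.linalg.norm(Y[0]-Y[1]),np.linalg.norm(Y[0]-Y[3]))
E
```

```text
new [0.681  0.1048 0.0028] 0.0001 top z.003 [0.681  0.1047 0.003 ] depT [0.6804 0.1045 0.0052] depS [0.682  0.105  0.0043]
new [ 0.7207 -0.2126  0.0028] 0.0002 top z.003 [ 0.7206 -0.2124  0.003 ] depT [ 0.7203 -0.2122  0.004 ] depS [ 0.722  -0.2117  0.0049]
new [ 0.6255 -0.2254  0.002 ] 0.0001 top z.003 [ 0.6253 -0.2253  0.003 ] depT [ 0.625  -0.2251  0.004 ] depS [ 0.6266 -0.2245  0.0035]
new [0.5852 0.0922 0.0024] 0.0004 top z.003 [0.5851 0.0917 0.003 ] depT [0.585  0.0917 0.0038] depS [0.5865 0.0926 0.0041]
new centre [ 0.65311793 -0.06024847  0.0024946 ] yaw of y axis 0.12529474217395511 0.31983366235180544 0.09666941144984938
new centre [ 0.65300608 -0.0603104   0.003     ] yaw of y axis 0.12510526961001933 0.3195162907248189 0.09673691083598059
old [0.5119 0.1336 0.0033] 0.0001 top z.003 [0.512  0.1338 0.003 ] depT [0.5118 0.1337 0.0038] depS [0.5129 0.1335 0.0043]
old [ 0.4741 -0.1839  0.0029] 0.0004 top z.003 [ 0.4742 -0.1842  0.003 ] depT [ 0.4739 -0.1839  0.0053] depS [ 0.4754 -0.1829  0.0043]
old [ 0.3788 -0.1731  0.0028] 0.0 top z.003 [ 0.3788 -0.173   0.003 ] depT [ 0.37
[... 239 characters left out ...]
.11798102376805338 0.31976480954999403 0.09631331312985363
old centre [ 0.44529504 -0.01960202  0.003     ] yaw of y axis -0.11776054585354247 0.3202275855359305 0.0963568936807727
tops [0.4556 0.0733 0.0981] 0.0024 top z.003 [0.466  0.0776 0.003 ] depT [0.4557 0.0707 0.1002] depS [0.4569 0.0758 0.0998]
tops [0.4461 0.0114 0.0892] 0.0023 top z.003 [0.4549 0.0107 0.003 ] depT [0.4461 0.0091 0.0927] depS [0.4478 0.014  0.0912]
tops [ 0.4411 -0.0499  0.0887] 0.0003 top z.003 [ 0.4491 -0.053   0.003 ] depT [ 0.4407 -0.05    0.0932] depS [ 0.4458 -0.0483  0.093 ]
tops [ 0.4322 -0.1106  0.0873] 0.0004 top z.003 [ 0.4393 -0.1173  0.003 ] depT [ 0.4315 -0.1096  0.0946] depS [ 0.4399 -0.1082  0.0941]
```

```bash
cat > go.py <<'E'
from plant import *
from h import *
import sys
from scipy.spatial.transform import Rotation as Ro
def slot(r,y):
    c,f={"o":((.4453,-.0196),-.118),"n":((.6530,-.0603),.125)}[r]
    return c[0]-np.sin(f)*y,c[1]+np.cos(f)*y,f
def go(r,y,z):   # tool deltas from here to slot; turn; then shift in the frame after the turn
    s=observe();R=Ro.from_rotvec(s["ee_rot"]);x,yy,f=slot(r,y)
    d=np.array([x,yy,z])-s["position"];ty=R.as_matrix()[:,1]
    turn=-((f+np.pi-np.arctan2(ty[1],ty[0])+np.pi/2)%np.pi-np.pi/2)
    if 'long' in sys.argv: turn=-((f+np.pi-np.arctan2(ty[1],ty[0])+np.pi)%(2*np.pi)-np.pi)
    print(r,y,"tgt",np.round([x,yy,z],4),"tool",np.round(R.inv().apply(d),4),"turn",round(turn,4),"after turn",np.round((R*Ro.from_rotvec([0,0,turn])).inv().apply(d),4))
if __name__=="__main__":
    for a in sys.argv[1:]:
        if ',' in a: r,y,z=a.split(',');go(r,float(y),float(z))
E
python3 go.py o,.093,.19 long; python3 - <<'E'
from h import *
T=dict(np.load("top0.npz"));v,u=np.mgrid[0:480,0:640];d=T["depth"].astype(float)
P=np.stack([(u-T["cx"])/T["fx"]*d,(v-T["cy"])/T["fy"]*d,d],-1)@T["world_from_camera"][:3,:3].T+T["world_from_camera"][:3,3]
for m,n in((P[...,1]>.2,"left"),(P[...,1]>.4,"box")):
    k=m&(d>0)&(P[...,0]>.1)&(P[...,0]<.85);print(n,np.percentile(P[k][:,2],[50,99,99.9]))
E
```

```text
o 0.093 tgt [0.4562 0.0728 0.19  ] tool [0.4024 0.4473 0.0032] turn 1.3329 after turn [ 0.5296 -0.2856  0.0032]
left [0.00157873 0.10718577 0.1124965 ]
box [0.00287727 0.10939364 0.11300879]
```

arm_command(
  moves=[0, 0.04, 0.0447, 0, 0, 0, 0.04, 0.0447, 0, 0, 0, 0.04, 0.0447, 0, 0, 0, 0.04, 0.0447, 0, 0, 0, 0.04, 0.0447, 0, 0, 0, 0.04, 0.0447, 0, 0, 0, 0.04, 0.0447, 0, 0, 0, 0.04, 0.0447, 0, 0, 0, 0.04, 0.0447, 0, 0, 0, 0.04, 0.0447, 0, 0],
  newtons=30,
)

```text
time: 1.35
position: [0.4546, 0.0725, 0.1935]
ee_rot: [-3.092, 0.555, -0.001]
contact_force: [1.2, 1.4, 0.0]
gripper_width: 0.0877
finger_force: 0.0
```

arm_command(
  moves=[0, 0, 0, 0, 0.1666, 0, 0, 0, 0, 0.1666, 0, 0, 0, 0, 0.1666, 0, 0, 0, 0, 0.1666, 0, 0, 0, 0, 0.1666, 0, 0, 0, 0, 0.1666, 0, 0, 0, 0, 0.1666, 0, 0, 0, 0, 0.1666, 0, 0, 0, 0, 0, 0, 0, 0, 0, 0],
)

```text
time: 2.6
position: [0.4543, 0.0743, 0.1932]
ee_rot: [2.091, -2.344, -0.0]
contact_force: [0.1, 0.5, 0.5]
gripper_width: 0.0873
finger_force: 0.0
```

```bash
python3 go.py o,.093,.12; python3 - <<'E'
from plant import *
from h import *
c=capture("wrist");cv2.imwrite("pics/w0.png",c["frame"]);np.savez("w0.npz",**c);print(c["world_from_camera"].round(3))
print(observe()["q"])
E
```

```text
o 0.093 tgt [0.4562 0.0728 0.12  ] tool [ 0.0013 -0.0022  0.0732] turn 0.0038 after turn [ 0.0013 -0.0022  0.0732]
[[-0.993  0.109  0.034  0.445]
 [ 0.114  0.947  0.299 -0.007]
 [-0.     0.301 -0.954  0.385]
 [ 0.     0.     0.     1.   ]]
[ 5.91896554e-01 -2.70157861e-03 -4.38912665e-01 -4.92951171e-05
 -1.13476435e+00 -7.06649587e-01]
```

View pics/w0.png

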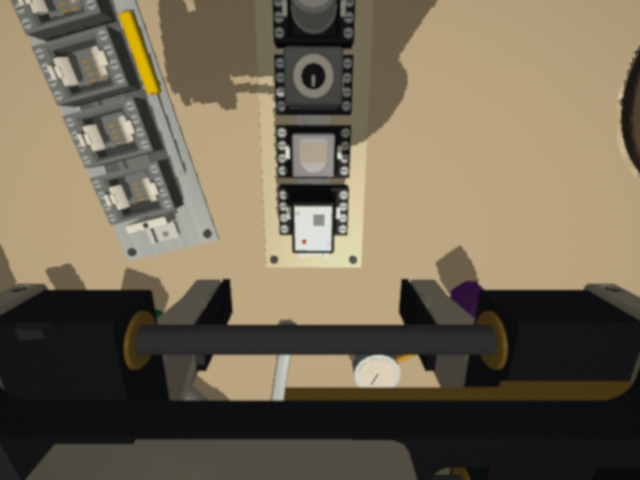

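Wrist view: level's white label at (313,228), old-rail end screws (274,259) and (353,260); new-rail end screws (207,234), (131,252). Check against the plan.

```bash
python3 - <<'E'
from h import *
W=dict(np.load("w0.npz"));T=dict(np.load("top0.npz"))
t=lambda p:(225+(p[0]+.5)/3.5-.5,145+(p[1]+.5)/3.5-.5)
for p in((274,259),(353,260),(207,234),(131,252)): print(onz(W,p,.003).round(4))
print("label",onz(W,(313,228),.1).round(4),dep(W,(313,228)).round(4),tri([(W,(313,228)),(T,t((136,425)))]))
E
```

```text
[0.5115 0.1352 0.003 ]
[0.416  0.1475 0.003 ]
[0.5859 0.0946 0.003 ]
[0.682  0.1065 0.003 ]
label [0.4559 0.0741 0.1   ] [0.4558 0.0739 0.1008] (array([0.45474632, 0.0698529 , 0.11423506]), np.float64(0.0005849626507829959))
```

arm_command(
  moves=[0, 0.0013, -0.0022, 0.05, 0.0038, 0, 0, 0, 0.05, 0, 0, 0, 0, 0.03, 0, 0, 0, 0, 0.014, 0, 0, 0, 0, 0, 0, 1, 0, 0, 0, 0, 1, 0, 0, 0, 0, 1, 0, 0, 0, 0, 1, 0, 0, 0, 0, 1, 0, 0, 0, 0],
  newtons=30,
)

```text
time: 3.9
position: [0.4564, 0.0728, 0.0495]
ee_rot: [-2.082, 2.352, -0.0]
contact_force: [0.7, -0.5, -0.9]
gripper_width: 0.0432
finger_force: 0.0
```

arm_command(
  moves=[1, 0, 0, 0, 0, 1, 0, 0, 0, 0, 1, 0, 0, 0, 0],
)

```text
time: 4.28
position: [0.4564, 0.0728, 0.0494]
ee_rot: [2.082, -2.352, 0.0]
contact_force: [-0.5, 0.5, 2.0]
gripper_width: 0.0376
finger_force: 30.0
```

arm_command(
  moves=[1, 0, 0, -0.015, 0, 1, 0, 0, -0.025, 0, 1, 0, 0, -0.03, 0, 1, 0, 0, -0.03, 0, 1, 0, 0, 0, 0],
)

```text
time: 4.9
position: [0.4577, 0.0735, 0.1513]
ee_rot: [-2.08, 2.349, -0.001]
contact_force: [-1.1, 0.1, -1.8]
gripper_width: 0.0379
finger_force: 30.0
```

```bash
python3 go.py n,.093,.149
```

```text
n 0.093 tgt [0.6414 0.032  0.149 ] tool [ 0.019  -0.1874  0.0029] turn -0.2464 after turn [ 0.0641 -0.1771  0.0029]
```

arm_command(
  moves=[1, 0.002, -0.02, 0, 0, 1, 0.004, -0.0375, 0, 0, 1, 0.004, -0.0375, 0, 0, 1, 0.004, -0.0375, 0, 0, 1, 0.003, -0.035, 0, 0, 1, 0.002, -0.0199, 0, -0.08, 1, 0, 0, 0, -0.083, 1, 0, 0, 0, -0.083, 1, 0, 0, 0, 0, 1, 0, 0, 0, 0],
)

```text
time: 6.15
position: [0.6401, 0.0308, 0.1483]
ee_rot: [2.352, -2.081, -0.001]
contact_force: [-0.3, 0.1, -0.7]
gripper_width: 0.038
finger_force: 30.0
```

```bash
python3 go.py n,.093,.057 o,.031,.149; python3 - <<'E'
from plant import *
from h import *
c=capture("wrist");cv2.imwrite("pics/w1.png",c["frame"])
E
```

```text
n 0.093 tgt [0.6414 0.032  0.057 ] tool [-0.001  -0.0016  0.0913] turn -0.0026 after turn [-0.001  -0.0016  0.0913]
o 0.031 tgt [0.4489 0.0112 0.149 ] tool [-0.0038  0.1921 -0.0004] turn 0.2404 after turn [ 0.042   0.1875 -0.0004]
```

View pics/w1.png

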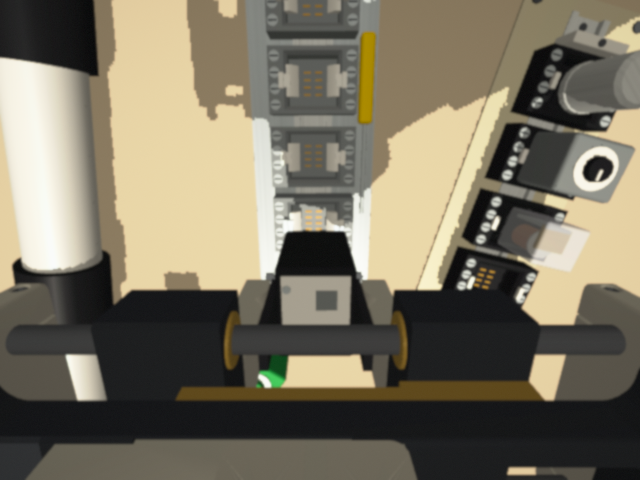

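Level is gripped squarely above the end socket (about 313,215). Check that the white pipe at left clears the gripper body.

```bash
python3 - <<'E'
from h import *
T=dict(np.load("top0.npz"));v,u=np.mgrid[0:480,0:640];d=T["depth"].astype(float)
P=np.stack([(u-T["cx"])/T["fx"]*d,(v-T["cy"])/T["fy"]*d,d],-1)@T["world_from_camera"][:3,:3].T+T["world_from_camera"][:3,3]
k=(P[...,1]>-.3)&(P[...,1]<.12)&(P[...,0]>.73)&(P[...,0]<1)&(d>0)
for z in(.02,.05,.08,.1): print(z,np.percentile(P[k&(P[...,2]>z)][:,0],[0,1]) if (k&(P[...,2]>z)).any() else None)
print(P[k][:,2].max())
E
```

```text
0.02 [0.82878263 0.83277264]
0.05 [0.82878263 0.8338022 ]
0.08 [0.84697024 0.84948082]
0.1 None
0.08784316774498002
```

arm_command(
  moves=[1, -0.001, -0.0016, 0.03, 0, 1, 0, 0, 0.03, 0, 1, 0, 0, 0.018, 0, 1, 0, 0, 0.009, 0, 1, 0, 0, 0.004, 0, 1, 0, 0, 0.003, 0, 1, 0, 0, 0.003, 0, 1, 0, 0, 0.002, 0, 1, 0, 0, 0, 0],
)

```text
time: 7.32
position: [0.642, 0.0325, 0.0512]
ee_rot: [-2.354, 2.078, -0.001]
contact_force: [0.1, -0.4, 2.1]
gripper_width: 0.0377
finger_force: 30.0
```

arm_command(
  moves=[1, 0, 0, 0.001, 0, 1, 0, 0, 0.001, 0, 1, 0, 0, 0.001, 0, 1, 0, 0, 0, 0],
)

```text
time: 7.82
position: [0.642, 0.0324, 0.0494]
ee_rot: [-2.355, 2.078, -0.002]
contact_force: [-4.2, 0.6, 14.7]
gripper_width: 0.0377
finger_force: 30.0
```

arm_command(
  moves=[1, 0, 0, -0.001, 0, 0, 0, 0, 0, 0, 0, 0, 0, 0, 0, 0, 0, 0, 0, 0, 0, 0, 0, 0, 0, 0, 0, 0, 0, 0, 0, 0, 0, 0, 0, 0, 0, 0, -0.03, 0, 0, 0, 0, -0.06, 0, 0, 0, 0, 0, 0],
)

```text
time: 9.07
position: [0.645, 0.033, 0.1441]
ee_rot: [-2.35, 2.073, -0.009]
contact_force: [-0.5, 0.7, -0.3]
gripper_width: 0.0878
finger_force: 0.0
```

```bash
python3 go.py o,.031,.149; python3 - <<'E'
from plant import *
from h import *
c=capture("top");np.savez("t1.npz",**c)
a=c["frame"][150:310,225:405];cv2.imwrite("pics/t1.png",cv2.resize(a,None,fx=3.5,fy=3.5,interpolation=cv2.INTER_CUBIC))
c=capture("wrist");np.savez("w2.npz",**c);cv2.imwrite("pics/w2.png",c["frame"])
E
```

```text
o 0.031 tgt [0.4489 0.0112 0.149 ] tool [-0.0028  0.1972 -0.0068] turn 0.2432 after turn [ 0.0447  0.1921 -0.0068]
```

View pics/w2.png

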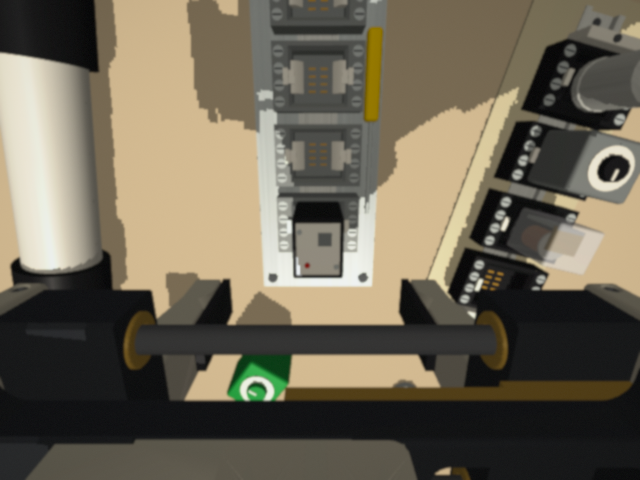

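Level stands upright in the end socket, label at (318,248). Check its height while moving on to the cube.

```bash
python3 - <<'E'
from h import *
W=dict(np.load("w2.npz"));print(dep(W,(318,248)),dep(W,(311,235)))
E
```

```text
[0.6410771  0.03277737 0.10079792] [0.64735914 0.02356646 0.10067309]
```

arm_command(
  moves=[0, -0.0006, 0.039, 0, 0, 0, -0.0006, 0.05, 0, 0, 0, -0.0006, 0.05, 0, 0, 0, -0.0006, 0.04, 0, 0, 0, -0.0005, 0.018, -0.005, 0, 0, 0, 0, 0, 0.082, 0, 0, 0, 0, 0.081, 0, 0, 0, 0, 0.08, 0, 0, 0, 0, 0, 0, 0, 0, 0, 0],
)

```text
time: 10.42
position: [0.4458, 0.0108, 0.1431]
ee_rot: [2.087, -2.347, -0.0]
contact_force: [-0.1, 0.2, 0.7]
gripper_width: 0.0877
finger_force: 0.0
```

```bash
python3 go.py o,.031,.049; python3 - <<'E'
from plant import *
from h import *
c=capture("wrist");np.savez("w3.npz",**c);cv2.imwrite("pics/w3.png",c["frame"])
E
```

```text
o 0.031 tgt [0.4489 0.0112 0.049 ] tool [-0.0008 -0.0032  0.0941] turn 0.0011 after turn [-0.0008 -0.0032  0.0941]
```

View pics/w3.png

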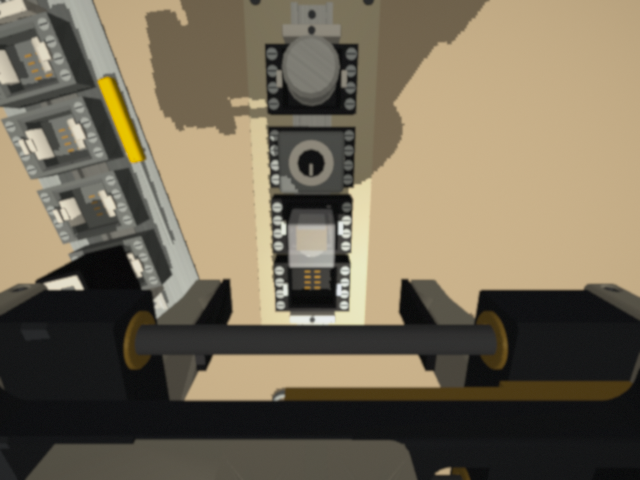

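Level's top is at 0.1008 m (0.100 expected), so it is seated. Cube (312,238) lies between the fingers.

arm_command(
  moves=[0, -0.0008, -0.0032, 0.05, 0, 0, 0, 0, 0.03, 0, 0, 0, 0, 0.014, 0, 1, 0, 0, 0, 0, 1, 0, 0, 0, 0, 1, 0, 0, 0, 0, 1, 0, 0, 0, 0, 1, 0, 0, 0, 0, 1, 0, 0, 0, 0, 1, 0, 0, 0, 0],
)

```text
time: 11.72
position: [0.4491, 0.0113, 0.0496]
ee_rot: [-2.086, 2.349, -0.0]
contact_force: [-0.5, 0.3, 3.5]
gripper_width: 0.0356
finger_force: 30.0
```

arm_command(
  moves=[1, 0, 0, 0, 0],
)

```text
time: 11.85
position: [0.4491, 0.0113, 0.0495]
ee_rot: [-2.086, 2.349, -0.0]
contact_force: [-0.6, -0.2, 3.4]
gripper_width: 0.0357
finger_force: 30.0
```

arm_command(
  moves=[1, 0, 0, -0.015, 0, 1, 0, 0, -0.025, 0, 1, 0, 0, -0.03, 0, 1, 0, 0, -0.03, 0, 1, 0, 0, 0, 0],
)

```text
time: 12.48
position: [0.4504, 0.0118, 0.1512]
ee_rot: [-2.083, 2.346, -0.002]
contact_force: [-0.2, -0.4, -2.2]
gripper_width: 0.0357
finger_force: 30.0
```

```bash
python3 go.py n,.031,.149
```

```text
n 0.031 tgt [ 0.6491 -0.0295  0.149 ] tool [ 0.0176 -0.2023  0.0029] turn -0.2434 after turn [ 0.0658 -0.1921  0.0029]
```

arm_command(
  moves=[1, 0.002, -0.022, 0, 0, 1, 0.003, -0.04, 0, 0, 1, 0.004, -0.042, 0, 0, 1, 0.004, -0.042, 0, 0, 1, 0.003, -0.038, 0, 0, 1, 0.0016, -0.0185, 0, -0.08, 1, 0, 0, 0, -0.082, 1, 0, 0, 0, -0.082, 1, 0, 0, 0, 0, 1, 0, 0, 0, 0],
)

```text
time: 13.72
position: [0.6476, -0.0302, 0.1486]
ee_rot: [2.354, -2.08, -0.001]
contact_force: [-0.4, -0.6, -0.7]
gripper_width: 0.0354
finger_force: 30.0
```

```bash
python3 go.py n,.031,.057
```

```text
n 0.031 tgt [ 0.6491 -0.0295  0.057 ] tool [-0.0004 -0.0017  0.0916] turn -0.0015 after turn [-0.0004 -0.0017  0.0916]
```

arm_command(
  moves=[1, -0.0004, -0.0017, 0.03, 0, 1, 0, 0, 0.03, 0, 1, 0, 0, 0.018, 0, 1, 0, 0, 0.009, 0, 1, 0, 0, 0.004, 0, 1, 0, 0, 0.003, 0, 1, 0, 0, 0.003, 0, 1, 0, 0, 0.003, 0, 1, 0, 0, 0.002, 0, 1, 0, 0, 0, 0],
)

```text
time: 14.98
position: [0.6505, -0.0297, 0.0495]
ee_rot: [-2.356, 2.076, -0.003]
contact_force: [-3.8, 0.6, 11.4]
gripper_width: 0.035
finger_force: 30.0
```

arm_command(
  moves=[1, 0, 0, 0.001, 0, 1, 0, 0, 0, 0],
)

```text
time: 15.22
position: [0.6506, -0.0298, 0.0495]
ee_rot: [-2.356, 2.076, -0.004]
contact_force: [-6.2, 1.2, 17.5]
gripper_width: 0.0357
finger_force: 30.0
```

arm_command(
  moves=[1, 0, 0, -0.002, 0, 0, 0, 0, 0, 0, 0, 0, 0, 0, 0, 0, 0, 0, 0, 0, 0, 0, 0, 0, 0, 0, 0, 0, 0, 0, 0, 0, 0, 0, 0, 0, 0, 0, -0.03, 0, 0, 0, 0, -0.06, 0, 0, 0, 0, 0, 0],
)

```text
time: 16.48
position: [0.6531, -0.0293, 0.1442]
ee_rot: [-2.352, 2.072, -0.01]
contact_force: [-0.1, 0.5, -1.6]
gripper_width: 0.0876
finger_force: 0.0
```

```bash
python3 go.py o,-.031,.144; python3 - <<'E'
from plant import *
from h import *
c=capture("wrist");np.savez("w4.npz",**c);cv2.imwrite("pics/w4.png",c["frame"])
E
```

```text
o -0.031 tgt [ 0.4417 -0.0504  0.144 ] tool [-0.0057  0.2124 -0.0019] turn 0.2442 after turn [ 0.0458  0.2075 -0.0019]
```

View pics/w4.png

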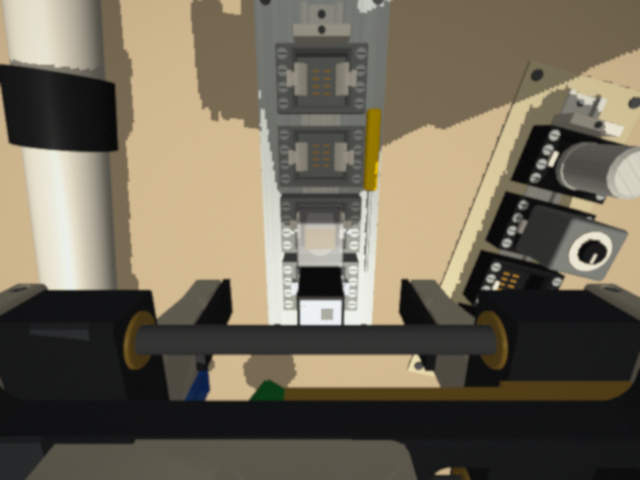

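Cube stands square in its socket at (321,238). On to the timer, checking the cube's height.

```bash
python3 - <<'E'
from h import *
W=dict(np.load("w4.npz"));print(dep(W,(321,238)),dep(W,(321,225)))
W=dict(np.load("w3.npz"));print("before",dep(W,(312,238)))
E
```

```text
[ 0.64947604 -0.03366882  0.09201359] [ 0.65082967 -0.04391447  0.09224463]
before [0.44731666 0.00628861 0.09221966]
```

arm_command(
  moves=[0, -0.001, 0.04, 0, 0, 0, -0.0012, 0.05, 0, 0, 0, -0.0012, 0.05, 0, 0, 0, -0.0012, 0.05, 0, 0, 0, -0.0005, 0.021, -0.002, 0, 0, 0, 0, 0, 0.082, 0, 0, 0, 0, 0.081, 0, 0, 0, 0, 0.081, 0, 0, 0, 0, 0, 0, 0, 0, 0, 0],
)

```text
time: 17.77
position: [0.4393, -0.051, 0.1399]
ee_rot: [2.087, -2.347, -0.001]
contact_force: [0.7, 0.3, 0.4]
gripper_width: 0.0875
finger_force: 0.0
```

```bash
python3 go.py o,-.031,.049
```

```text
o -0.031 tgt [ 0.4417 -0.0504  0.049 ] tool [-0.0009 -0.0023  0.0909] turn 0.0011 after turn [-0.0009 -0.0023  0.0909]
```

arm_command(
  moves=[0, -0.0009, -0.0023, 0.046, 0, 0, 0, 0, 0.03, 0, 0, 0, 0, 0.0145, 0, 1, 0, 0, 0, 0, 1, 0, 0, 0, 0, 1, 0, 0, 0, 0, 1, 0, 0, 0, 0, 1, 0, 0, 0, 0, 1, 0, 0, 0, 0, 1, 0, 0, 0, 0],
)

```text
time: 19.02
position: [0.4424, -0.0503, 0.0502]
ee_rot: [-2.086, 2.349, -0.001]
contact_force: [-1.2, 0.8, 5.9]
gripper_width: 0.0474
finger_force: 30.0
```

arm_command(
  moves=[1, 0, 0, 0, 0],
)

```text
time: 19.15
position: [0.4424, -0.0503, 0.0502]
ee_rot: [-2.086, 2.349, -0.001]
contact_force: [-1.0, 1.1, 6.0]
gripper_width: 0.0474
finger_force: 30.0
```

arm_command(
  moves=[1, 0, 0, -0.015, 0, 1, 0, 0, -0.025, 0, 1, 0, 0, -0.03, 0, 1, 0, 0, -0.03, 0, 1, 0, 0, 0, 0],
)

```text
time: 19.77
position: [0.4433, -0.0499, 0.1517]
ee_rot: [-2.084, 2.346, -0.003]
contact_force: [1.4, -0.4, -2.7]
gripper_width: 0.0473
finger_force: 30.0
```

```bash
python3 go.py n,-.031,.149
```

```text
n -0.031 tgt [ 0.6569 -0.0911  0.149 ] tool [ 0.0156 -0.2169  0.0035] turn -0.2434 after turn [ 0.0674 -0.2067  0.0035]
```

arm_command(
  moves=[1, 0.002, -0.025, 0, 0, 1, 0.003, -0.043, 0, 0, 1, 0.003, -0.045, 0, 0, 1, 0.003, -0.045, 0, 0, 1, 0.003, -0.04, 0, 0, 1, 0.0016, -0.0189, 0, -0.08, 1, 0, 0, 0, -0.082, 1, 0, 0, 0, -0.082, 1, 0, 0, 0, 0, 1, 0, 0, 0, 0],
)

```text
time: 21.02
position: [0.6552, -0.0914, 0.149]
ee_rot: [2.354, -2.079, -0.001]
contact_force: [-1.2, -0.5, -0.6]
gripper_width: 0.0475
finger_force: 30.0
```

```bash
python3 go.py n,-.031,.057
```

```text
n -0.031 tgt [ 0.6569 -0.0911  0.057 ] tool [-0.0001 -0.0018  0.092 ] turn -0.0014 after turn [-0.0001 -0.0018  0.092 ]
```

arm_command(
  moves=[1, 0, -0.001, 0.03, 0, 1, 0, 0, 0.03, 0, 1, 0, 0, 0.018, 0, 1, 0, 0, 0.009, 0, 1, 0, 0, 0.004, 0, 1, 0, 0, 0.003, 0, 1, 0, 0, 0.003, 0, 1, 0, 0, 0.003, 0, 1, 0, 0, 0.002, 0, 1, 0, 0, 0, 0],
)

```text
time: 22.28
position: [0.6576, -0.0916, 0.0502]
ee_rot: [-2.356, 2.076, -0.004]
contact_force: [-3.5, -0.3, 12.8]
gripper_width: 0.0473
finger_force: 30.0
```

arm_command(
  moves=[1, 0, 0, 0.001, 0, 1, 0, 0, 0, 0],
)

```text
time: 22.52
position: [0.6577, -0.0917, 0.0502]
ee_rot: [-2.356, 2.076, -0.005]
contact_force: [-5.2, 0.5, 18.5]
gripper_width: 0.0476
finger_force: 30.1
```

arm_command(
  moves=[1, 0, 0, -0.002, 0, 0, 0, 0, 0, 0, 0, 0, 0, 0, 0, 0, 0, 0, 0, 0, 0, 0, 0, 0, 0, 0, 0, 0, 0, 0, 0, 0, 0, 0, 0, 0, 0, 0, -0.03, 0, 0, 0, 0, -0.06, 0, 0, 0, 0, 0, 0],
)

```text
time: 23.78
position: [0.6601, -0.0914, 0.1448]
ee_rot: [-2.352, 2.073, -0.011]
contact_force: [-0.3, -0.2, 0.1]
gripper_width: 0.0872
finger_force: 0.0
```

```bash
python3 go.py o,-.093,.144; python3 - <<'E'
from plant import *
from h import *
c=capture("wrist");np.savez("w5.npz",**c);cv2.imwrite("pics/w5.png",c["frame"])
E
```

```text
o -0.093 tgt [ 0.4344 -0.112   0.144 ] tool [-0.008   0.2265 -0.0014] turn 0.2442 after turn [ 0.047   0.2217 -0.0014]
```

View pics/w5.png

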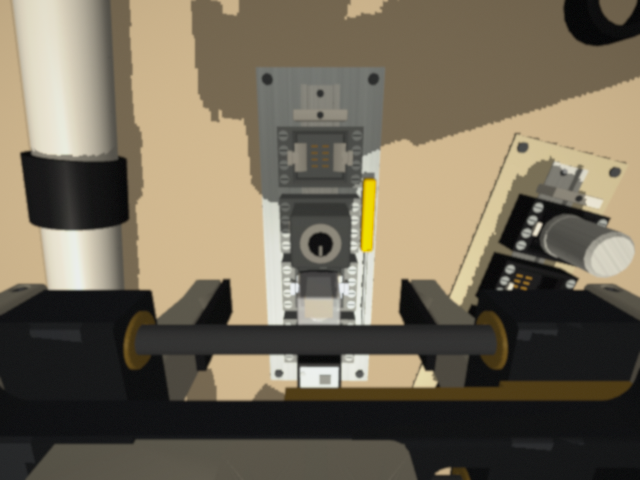

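Timer dial at (320,243), square in its socket; the last empty socket is at (320,155). Now the can.

```bash
python3 - <<'E'
from h import *
W=dict(np.load("w5.npz"));print(dep(W,(320,243)),dep(W,(296,225)))
E
```

```text
[ 0.65672868 -0.09218472  0.09400661] [ 0.67660107 -0.10233127  0.0882402 ]
```

arm_command(
  moves=[0, -0.0016, 0.04, 0, 0, 0, -0.0016, 0.052, 0, 0, 0, -0.0016, 0.052, 0, 0, 0, -0.0016, 0.052, 0, 0, 0, -0.001, 0.028, -0.002, 0, 0, 0, 0, 0, 0.082, 0, 0, 0, 0, 0.081, 0, 0, 0, 0, 0.081, 0, 0, 0, 0, 0, 0, 0, 0, 0, 0],
)

```text
time: 25.08
position: [0.4331, -0.112, 0.1404]
ee_rot: [2.087, -2.347, -0.001]
contact_force: [0.8, -0.1, -0.3]
gripper_width: 0.0877
finger_force: 0.0
```

```bash
python3 go.py o,-.093,.049;python3 - <<'E'
from plant import *
from h import *
c=capture("wrist");np.savez("w6.npz",**c)
k=c["depth"];v,u=np.mgrid[0:480,0:640];P=np.stack([(u-c["cx"])/c["fx"]*k,(v-c["cy"])/c["fy"]*k,k],-1)@c["world_from_camera"][:3,:3].T+c["world_from_camera"][:3,3]
m=(abs(P[...,2]-.094)<.004)&(np.hypot(P[...,0]-.434,P[...,1]+.112)<.04);print(m.sum(),[cv2.minEnclosingCircle(P[m][:,:2].astype(np.float32))],np.median(P[m],0))
E
```

```text
o -0.093 tgt [ 0.4344 -0.112   0.049 ] tool [-0.0002 -0.0014  0.0914] turn 0.0011 after turn [-0.0002 -0.0014  0.0914]
1836 [((0.4343790113925934, -0.11101695150136948), 0.019203446805477142)] [ 0.43394408 -0.11237982  0.09396123]
```

arm_command(
  moves=[0, -0.0004, -0.001, 0.046, 0, 0, 0, 0, 0.03, 0, 0, 0, 0, 0.015, 0, 1, 0, 0, 0, 0, 1, 0, 0, 0, 0, 1, 0, 0, 0, 0, 1, 0, 0, 0, 0, 1, 0, 0, 0, 0, 1, 0, 0, 0, 0, 1, 0, 0, 0, 0],
)

```text
time: 26.38
position: [0.4347, -0.1117, 0.0501]
ee_rot: [-2.086, 2.349, -0.001]
contact_force: [-0.1, 0.1, 2.9]
gripper_width: 0.0364
finger_force: 30.0
```

arm_command(
  moves=[1, 0, 0, 0, 0],
)

```text
time: 26.5
position: [0.4347, -0.1117, 0.0501]
ee_rot: [-2.086, 2.349, -0.0]
contact_force: [-1.3, -0.1, 3.4]
gripper_width: 0.0369
finger_force: 30.0
```

arm_command(
  moves=[1, 0, 0, 0, 0, 1, 0, 0, -0.015, 0, 1, 0, 0, -0.025, 0, 1, 0, 0, -0.03, 0, 1, 0, 0, -0.03, 0, 1, 0, 0, 0, 0],
  newtons=40,
)

```text
time: 27.25
position: [0.4357, -0.1115, 0.1516]
ee_rot: [-2.084, 2.347, -0.003]
contact_force: [-1.0, -0.4, -1.1]
gripper_width: 0.0362
finger_force: 40.0
```

```bash
python3 go.py n,-.093,.149
```

```text
n -0.093 tgt [ 0.6646 -0.1526  0.149 ] tool [ 0.0137 -0.2322  0.0034] turn -0.2435 after turn [ 0.0692 -0.222   0.0034]
```

arm_command(
  moves=[1, 0.0015, -0.026, 0, 0, 1, 0.003, -0.046, 0, 0, 1, 0.003, -0.049, 0, 0, 1, 0.003, -0.049, 0, 0, 1, 0.002, -0.042, 0, 0, 1, 0.0012, -0.0202, 0, -0.08, 1, 0, 0, 0, -0.082, 1, 0, 0, 0, -0.082, 1, 0, 0, 0, 0, 1, 0, 0, 0, 0],
)

```text
time: 28.5
position: [0.6629, -0.1527, 0.1489]
ee_rot: [2.354, -2.08, -0.002]
contact_force: [-0.6, -0.1, -1.0]
gripper_width: 0.0361
finger_force: 40.0
```

```bash
python3 go.py n,-.093,.057
```

```text
n -0.093 tgt [ 0.6646 -0.1526  0.057 ] tool [ 0.0001 -0.0018  0.0919] turn -0.0015 after turn [ 0.0001 -0.0018  0.0919]
```

arm_command(
  moves=[1, 0, -0.001, 0.03, 0, 1, 0, 0, 0.03, 0, 1, 0, 0, 0.018, 0, 1, 0, 0, 0.009, 0, 1, 0, 0, 0.004, 0, 1, 0, 0, 0.003, 0, 1, 0, 0, 0.003, 0, 1, 0, 0, 0.003, 0, 1, 0, 0, 0.002, 0, 1, 0, 0, 0, 0],
)

```text
time: 29.75
position: [0.6654, -0.153, 0.0501]
ee_rot: [-2.356, 2.076, -0.004]
contact_force: [-2.4, 0.5, 11.1]
gripper_width: 0.0361
finger_force: 40.0
```

arm_command(
  moves=[1, 0, 0, 0.001, 0, 1, 0, 0, 0, 0],
)

```text
time: 30.0
position: [0.6655, -0.1532, 0.05]
ee_rot: [-2.356, 2.076, -0.005]
contact_force: [-4.5, 0.7, 15.6]
gripper_width: 0.0363
finger_force: 40.0
```

arm_command(
  moves=[1, 0, 0, -0.002, 0, 0, 0, 0, 0, 0, 0, 0, 0, 0, 0, 0, 0, 0, 0, 0, 0, 0, 0, 0, 0, 0, 0, 0, 0, 0, 0, 0, 0, 0, 0, 0, 0, 0, -0.03, 0, 0, 0, 0, -0.06, 0, 0, 0, 0, 0, 0],
)

```text
time: 31.25
position: [0.6679, -0.1531, 0.145]
ee_rot: [-2.353, 2.073, -0.013]
contact_force: [1.0, 0.1, -0.4]
gripper_width: 0.0881
finger_force: 0.0
```

arm_command(
  moves=[0, 0, 0.05, -0.01, 0, 0, 0, 0.05, -0.01, 0, 0, 0, 0.05, -0.01, 0, 0, 0, 0.05, -0.01, 0, 0, 0, 0, 0, 0, 0, 0, 0, 0, 0],
)

```text
time: 32.0
position: [0.4663, -0.1777, 0.1792]
ee_rot: [-2.356, 2.077, -0.002]
contact_force: [0.1, 0.3, 0.1]
gripper_width: 0.0877
finger_force: 0.0
```

```bash
python3 - <<'E'
from plant import *
from h import *
S=capture("scene");T=capture("top")
cv2.imwrite("pics/s9.png",cv2.resize(S["frame"][150:350,165:435],None,fx=2.9,fy=2.9,interpolation=cv2.INTER_CUBIC))
for n,c in(("S",S),("T",T)):
    d=c["depth"].astype(float);v,u=np.mgrid[0:480,0:640]
    P=np.stack([(u-c["cx"])/c["fx"]*d,(v-c["cy"])/c["fy"]*d,d],-1)@c["world_from_camera"][:3,:3].T+c["world_from_camera"][:3,3]
    f=.125;q=P[...,:2]-np.array([.6530,-.0603]);lx=q[...,0]*np.cos(f)+q[...,1]*np.sin(f);ly=-q[...,0]*np.sin(f)+q[...,1]*np.cos(f)
    for y in(.093,.031,-.031,-.093):
        m=(d>0)&(abs(lx)<.012)&(abs(ly-y)<.012);e=(d>0)&(abs(lx)<.04)&(abs(ly-y)<.03)&(P[...,2]>.084)
        print(n,y,"z",np.percentile(P[m][:,2],[10,50,90]).round(4),"centre",np.round([(lx[e].min()+lx[e].max())/2,(ly[e].min()+ly[e].max())/2],4))
print(observe()["position"],observe()["time"])
E
```

```text
S 0.093 z [0.099  0.1005 0.1017] centre [0.0014 0.0942]
S 0.031 z [0.0902 0.0917 0.0932] centre [0.0017 0.0316]
S -0.031 z [0.0878 0.0912 0.0947] centre [ 0.0002 -0.0307]
S -0.093 z [0.0912 0.0935 0.0949] centre [ 0.0007 -0.0923]
T 0.093 z [0.0989 0.1009 0.1035] centre [0.0085 0.0934]
T 0.031 z [0.0898 0.0929 0.096 ] centre [0.0075 0.0308]
T -0.031 z [0.0866 0.0913 0.0961] centre [ 0.0046 -0.0316]
T -0.093 z [0.0917 0.0942 0.0966] centre [-0.0005 -0.0939]
[ 0.46661551 -0.17754471  0.17850319] 32.1
```

View pics/s9.png

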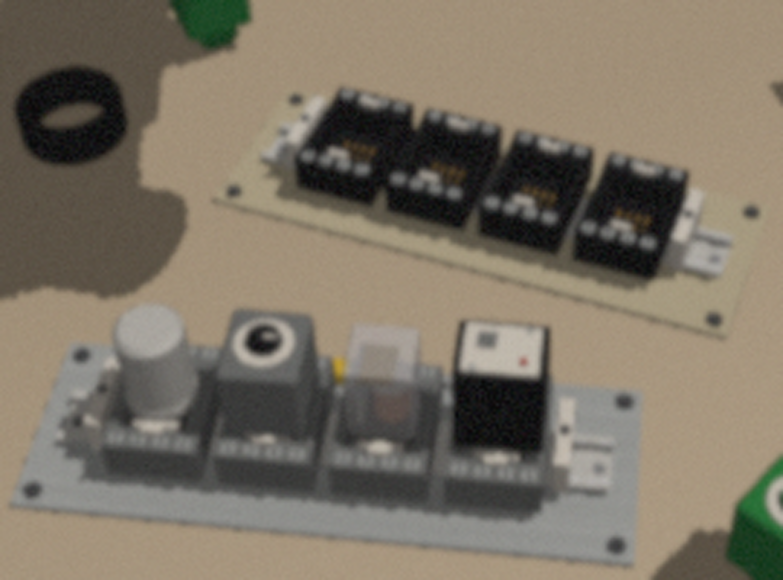

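All four relays stand upright and at seated height on the new rail: can (150,360), timer (265,370), cube (385,385) and level (502,385). The old sockets are empty and the arm is clear.

```bash
python3 -c "
from plant import *
print(sign_off())"
```

```text
the job is handed in; nothing more can be done
None
```

All four relays are pressed home in the new rail's grey sockets in the same order (level, cube, timer, can), each measured at its seated height with none dropped, and the job is handed in at about 32 s; no verdict came back at hand-in.

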